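# Build up the gearbox shaft

### The job

Build up the gearbox shaft that stands in the clamping stand: slip the four loose gears over it one after another, the largest first, then each time the next smaller one, every gear right down on the one before, and finish with the ball bearing on the shaft's thin end, down on the smallest gear. Leave the round tin, the rubber seal, the spark plug and the hex key lying where they are.

Things in the scene. Friction and masses are not known exactly. Their poses are not given: they have to be found in the camera images.
- shaft_stand: fixed target: grey plate 80x64x10 mm, dark clamp collar (42 mm across, ears to -x, up to 24 mm), steel shaft standing in it. Origin: centre of the plate's underside on the shaft's axis, z up, 20 mm above z=0 on the flat board. Heights over it: shoulder 33 mm across, top (first gear's seat) at 30; shaft 17 mm thick to 65, thin end 13 mm thick 68 to 74, nose tapering to 6 mm at 79; bearing's seat (on 4 gears) 70.
- gear_68: loose steel spur gear, 68 mm across the teeth (the largest of four), 10 mm thick: it lies on its hub, the toothed rim from 1 to 9 mm above the underside. Round bore of 22 mm right through; same both sides. Origin: centre of the bore at the underside, z up when flat. Grip it across the teeth. Lies on the flat board, whose top is at z = 20 mm.
- gear_58: loose steel spur gear, 58 mm across the teeth (the second largest of four), 10 mm thick: it lies on its hub, the toothed rim from 1 to 9 mm above the underside. Round bore of 22 mm right through; same both sides. Origin: centre of the bore at the underside, z up when flat. Grip it across the teeth. Lies on the flat board, whose top is at z = 20 mm.
- gear_48: loose steel spur gear, 48 mm across the teeth (the third of four), 10 mm thick: it lies on its hub, the toothed rim from 1 to 9 mm above the underside. Round bore of 22 mm right through; same both sides. Origin: centre of the bore at the underside, z up when flat. Grip it across the teeth. Lies on the flat board, whose top is at z = 20 mm.
- gear_40: loose steel spur gear, 40 mm across the teeth (the smallest of four), 10 mm thick: it lies on its hub, the toothed rim from 1 to 9 mm above the underside. Round bore of 22 mm right through; same both sides. Origin: centre of the bore at the underside, z up when flat. Grip it across the teeth. Lies on the flat board, whose top is at z = 20 mm.
- ball_bearing: steel ball bearing, a smooth ring without teeth, 42 mm across, 12 mm thick, bore 18 mm. Origin: centre of the bore at the underside, z up when it lies flat. Grip it across its outside.
- paste_tin: a bystander that must stay where it lies. Closed round tin with a green lid, 65 mm across, 32 mm high, standing; origin at the centre of its underside.
- rubber_seal: a bystander that must stay where it lies. Black rubber ring, 30 mm across, 8 mm high, lying flat; origin at the centre of its underside.
- spark_plug: a bystander that must stay where it lies. Spark plug lying on its side, 67 mm long along its own y, 20 mm wide and high; origin at the middle of its underside.
- hex_key: a bystander that must stay where it lies. Black hex key lying flat, 89 mm long along its own y, 32 mm wide, 8 mm high; origin at the middle of its underside.
Not all that is in view belongs to the job. Leave any brown or yellow look-alike of the ball_bearing alone.

How it is judged:
By the outcome, as a careful person would: the job done as asked, in the order asked, and still so for the second after the job is handed in, with the robot touching nothing.
It also fails if it takes over 112 s, if anything falls off the work surface, if the arm or the gripper's body presses on something with over 40 N, if the wrist force passes 120 N, or if a joint passes its speed limit or range.

### The arm

A 7-joint arm with a two-finger parallel gripper is mounted at the origin on a cart in front of the work surface, level with it; the furniture and walls round the work are solid. World frame = base frame: x ahead of the robot, y to its left, z up, the work surface at z = 0. Lengths are in m, angles in rad, forces in N, time in s.
With the tool pointing down it reaches from about 0.425 to 0.875 m from the base axis. Payload 8.4 kg.
Tool frame: the origin (TCP) lies between the finger pads; the fingertips stand 17 mm ahead of it and the grasp point (between the pads) lies 2 mm behind it (arm.nose_length is the distance from the TCP to the fingertips, in m); z points along the fingers, y is the line along which they close (so a half turn about z gives the same grasp; the last joint's range is limited). The gripper opens to 87 mm and grips with 3 to 60 N. Pads are 19 mm wide; open, the fingers measure 117 mm over their backs; the gripper's body (75 mm by 190 mm) begins 51 mm behind the grasp point.
Start: joints at [1.014, 0.333, 0.04, 1.465, -0.013, 1.343, -0.059], TCP at [0.287, -0.583, 0.24] pointing down, gripper open.
Joint ranges: [-2.58, 2.58], [-0.38, 2.09], [-1.3, 1.39], [0.25, 2.4], [-1.5, 4.64], [0.08, 2.09], [-2.65, 2.65]. Speed limits (rad/s): [2.22, 2.22, 2.79, 2.79, 3.14, 3.14, 3.14].

### API

Orientations are given as a unit quaternion [w, x, y, z].
In Python, from cell import arm gives the robot as it stands.
- The arm moves only by the shell command python3 -m handwheel 'ROWS'. ROWS is a JSON object of lists of equal length, an entry for each row: "dp": the shift along the world's x, y, z in m, a list of three; "twist": the turn, a rotation vector about the world's x, y, z in rad, a list of three; "fingers": the opening, from 0 (shut) to 1 (fully open). In form: {"dp": [[tx, ty, tz], ...], "twist": [[rx, ry, rz], ...], "fingers": [fingers, ...]}. A call has 1 to 10 rows; each row shifts and turns the commanded pose from where the row before left it; what a row does not reach is not made up. A row lasts 1/12 s, in which the tool goes at most 41.7 mm and 7.16 degrees, less where a joint would pass 70% of its speed; a pose out of reach is approached as far as the arm can. A call is refused whole if a number of a shift passes 0.0417 or a number of a turn 0.125, either way. A call with a gripper value outside its range is refused whole. The fingers move at their own pace and stop on an object; the grip force is fixed at half the most. Time passes only in rows, so rows that do not move let the fingers close. It gives the time, the measured TCP pose, the force, the opening and the grip force at its end, in the units of the state.
- arm.state(): the state, without advancing time (a new reading comes with each control period).
- arm.get_image(name): name is "side" or "top"; returns (picture, depth): 480x640x3 uint8, red, green, blue; 480x640 float32, m along the optical axis (not along the pixel's ray), 0 where there is no reading.
- arm.camera_info(name): a dict with "camera_matrix" (3x3 intrinsics, pixels), "k1" (the pictures are not rectified: a ray, as slopes to the right and down, at radius r is drawn at 1 + k1 r^2 times it, then the intrinsics apply), "eye" and "rotation" of the camera in the world. Camera axes: x right, y down, z forward; pixel columns grow to the right and rows downward; lengths in m; the calibration is good to about 2 mm. A picture is of the moment at which its call begins. camera_info takes no time and is no camera call.
- arm.hand_in(): hands the job in; it is judged then, once.
The state is a dict: "t": time; "joint_pos": joint angles; "qvel": joint speeds; "joint_efforts": joint torques, N m; "tcp_pos": TCP position; "orientation": TCP orientation; "ft_force": force on the tool from outside, world axes, zero at the start; "torque": the same for the moment, N m; "opening": finger opening in m; "grasp_force": force on a finger pad.
Only numpy, scipy, OpenCV 4.12 (cv2) and the standard library are available. Lean on these libraries where they do the work, as an engineer would, in place of code of your own. Each camera call takes 0.05 s, during which the arm holds its last target. There are 200 camera calls.

## Working session

There is one attempt and no reset: what is moved stays moved. The work goes in short steps, Python scripts to look and compute and a shell command to move; the robot and the scene stay as the last step left them, time stands still between calls to the robot, and variables do not carry over. Pictures are saved under pics/ and viewed, at most 14 in all, crops included, and the job is handed in when it is done.

```bash
ls; mkdir -p pics; python3 - <<'E'
from cell import arm
import cv2,numpy as np
for n in("top","side"):
    p,d=arm.get_image(n); cv2.imwrite(f"pics/{n}0.png",p[:,:,::-1]); np.save(f"{n}_d.npy",d)
    i=arm.camera_info(n); print(n,i)
print(arm.state())
E
```

```text
pics
top {'camera_matrix': array([[454.71810476,   0.        , 319.8429144 ],
       [  0.        , 454.71810476, 245.61409142],
       [  0.        ,   0.        ,   1.        ]]), 'k1': 0.03147131769621578, 'eye': array([ 0.38170248, -0.06999958,  0.99715214]), 'rotation': array([-0.05711456,  0.70739437, -0.7019148 ,  0.06038836])}
side {'camera_matrix': array([[532.30039444,   0.        , 327.22074225],
       [  0.        , 532.30039444, 241.60070352],
       [  0.        ,   0.        ,   1.        ]]), 'k1': -0.00461575989634939, 'eye': array([-0.1737116 , -0.2231194 ,  1.12083626]), 'rotation': array([-0.23303813,  0.73467744, -0.61011258,  0.18358903])}
{'t': 0.1, 'joint_pos': array([ 1.01379664,  0.33382091,  0.03989722,  1.46612755, -0.01342534,
        1.34331309, -0.05851271]), 'qvel': array([ 0.00016083, -0.00345328,  0.00046792, -0.0025165 , -0.00186993,
        0.00125033,  0.00104802]), 'joint_efforts': array([ 4.91963976e-03, -6.57811618e+01,  1.34027425e+00, -4.04708076e+01,
       -5.97892259e-02,  4.09438368e-02,  1.24905719e-04]), 'tcp_pos': array([ 0.2870906 , -0.58273987,  0.23878808]), 'orientation': array([-6.73367007e-04,  9.73922722e-01,  2.26878910e-01, -1.96034033e-04]), 'ft_force': array([-0.92603776, -0.23838017, -0.23737054]), 'torque': array([-0.01936653,  0.00614459, -0.01777594]), 'grasp_force': 0.0, 'opening': 0.0868517348345322}
```

View pics/top0.png

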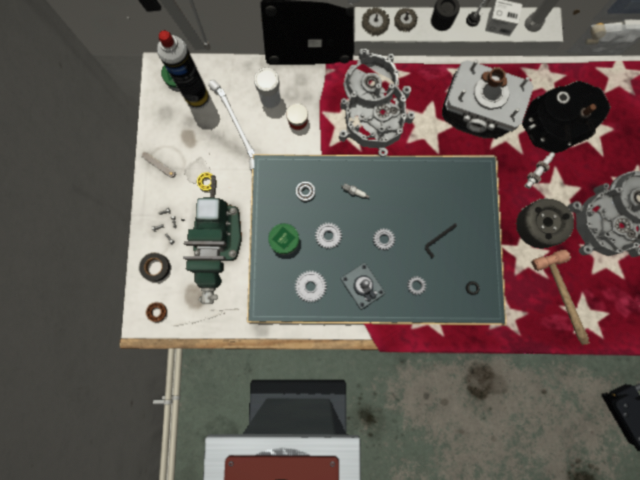

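View pics/side0.png

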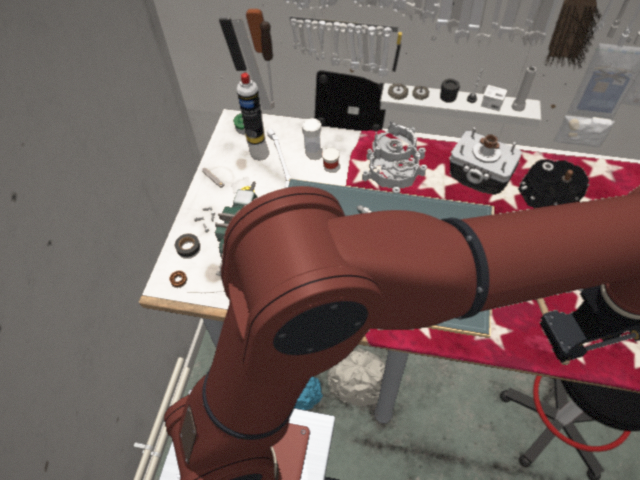

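The top view shows the gears at (310,286) for 68, (328,235) for 58, (384,239) for 48 and (417,285) for 40. The bearing is at (306,191), the stand at (364,286), the tin at (285,240), the plug at (355,190), the hex key at (440,240) and the seal at (472,288). In the side view the arm hides the board.

```bash
cat > h.py <<'E'
from cell import arm
import cv2,numpy as np
from scipy.spatial.transform import Rotation as R
def cam(n):
    i=arm.camera_info(n);q=i["rotation"]
    return i["camera_matrix"],np.array([i["k1"],0,0,0.]),i["eye"],R.from_quat(np.r_[q[1:],q[0]]).as_matrix()
def ray(n,u,v):
    K,D,e,r=cam(n); a=cv2.undistortPoints(np.array([[[u,v]]],float),K,D)[0,0]
    return e,r@np.r_[a,1]
def onz(n,u,v,z):
    e,d=ray(n,u,v); return e+d*(z-e[2])/d[2]
def proj(n,P):
    K,D,e,r=cam(n); return cv2.projectPoints(np.atleast_2d((np.array(P)-e)@r),np.zeros(3),np.zeros(3),K,D)[0][:,0]
def look(n):
    p,d=arm.get_image(n); return cv2.cvtColor(p,cv2.COLOR_RGB2BGR),d
def crop(im,u,v,w,h,s,f):
    cv2.imwrite(f,cv2.resize(im[v:v+h,u:u+w],None,fx=s,fy=s,interpolation=cv2.INTER_CUBIC))
E
python3 - <<'E'
from h import *
im=cv2.imread("pics/top0.png"); d=np.load("top_d.npy")
hsv=cv2.cvtColor(im,cv2.COLOR_BGR2HSV)
m=((hsv[...,1]<60)&(hsv[...,2]>95)).astype(np.uint8)*255
m[:, :255]=0;m[:160]=0;m[318:]=0;m[:,492:]=0
cs,_=cv2.findContours(m,cv2.RETR_EXTERNAL,cv2.CHAIN_APPROX_NONE)
for c in cs:
    if cv2.contourArea(c)<60: continue
    M=cv2.moments(c);u,v=M['m10']/M['m00'],M['m01']/M['m00'];(a,b),r=cv2.minEnclosingCircle(c)
    print(np.round([u,v,a,b,r],1),round(M['m00']),np.round(onz("top",u,v,.025),4),np.round(onz("top",a,b,.025),4), 'diam',2*np.sqrt(M['m00']/np.pi)*.97/454.7)
crop(im,255,160,240,160,3.3,"pics/c1.png"); crop(im,335,255,60,60,10,"pics/c2.png")
print("tip d",d[275:295:2,355:375:2].round(3))
E
```

```text
[416.6 284.5 416.6 284.8   9.9] 250 [ 0.4624 -0.2812  0.025 ] [ 0.4617 -0.2812  0.025 ] diam 0.03802218883019442
[383.8 237.7 383.  238.7  12.4] 378 [ 0.5635 -0.2129  0.025 ] [ 0.5613 -0.2111  0.025 ] diam 0.046769240503855156
[314.8 234.7 346.5 238.5 120.6] 18518 [ 0.569  -0.0627  0.025 ] [ 0.5611 -0.1317  0.025 ] diam 0.3275660466180901
tip d [[0.972 0.972 0.969 0.957 0.961 0.958 0.973 0.974 0.971 0.974]
 [0.97  0.956 0.955 0.949 0.952 0.95  0.958 0.971 0.971 0.972]
 [0.959 0.958 0.949 0.951 0.95  0.912 0.952 0.958 0.971 0.971]
 [0.952 0.95  0.949 0.918 0.901 0.901 0.903 0.949 0.958 0.968]
 [0.957 0.947 0.951 0.913 0.902 0.899 0.    0.912 0.956 0.969]
 [0.953 0.946 0.947 0.921 0.91  0.903 0.9   0.95  0.95  0.968]
 [0.954 0.947 0.95  0.94  0.92  0.91  0.947 0.947 0.954 0.969]
 [0.953 0.945 0.947 0.948 0.945 0.944 0.945 0.944 0.954 0.97 ]
 [0.961 0.951 0.947 0.944 0.948 0.946 0.946 0.949 0.952 0.96 ]
 [0.964 0.957 0.951 0.951 0.951 0.955 0.951 0.952 0.951 0.954]]
```

View pics/c1.png

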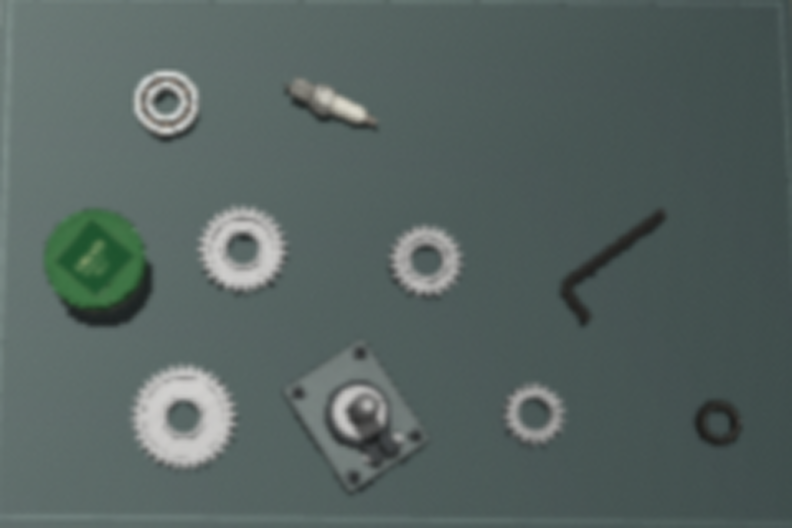

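View pics/c2.png

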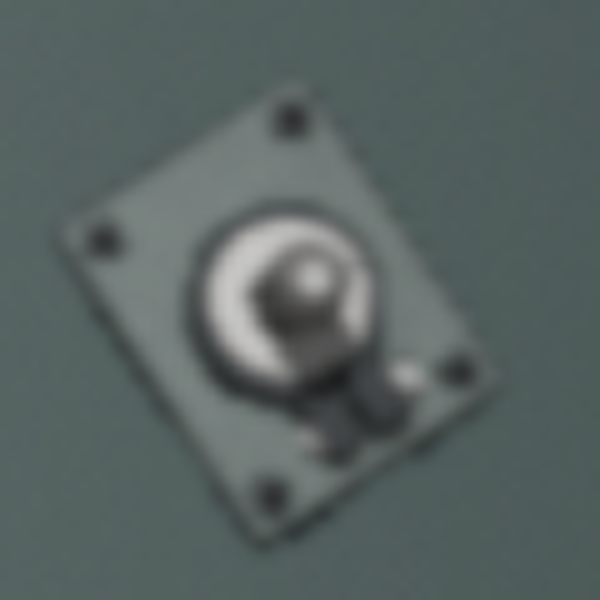

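c1 matches the overview and shows each part clearly. In c2 (60 px window from (335,255)) the shaft tip is at about (365.8,282.4), the shoulder ring at (363.7,284.6) and the middle of the plate's screws at (362.7,285.1).

```bash
python3 - <<'E'
from h import *
im=cv2.imread("pics/top0.png")
for k,u,v,w in(("g68",310,286,21),("g58",328,235,18),("g48",384,239,16),("g40",417,285,14),("bear",306,191,13),("shoulder",364,285,11)):
    s=8;W=cv2.resize(im[v-w:v+w,u-w:u+w],None,fx=s,fy=s,interpolation=cv2.INTER_CUBIC)
    g=W.min(2);t,m=cv2.threshold(g,0,255,cv2.THRESH_OTSU)
    cs,_=cv2.findContours(m,cv2.RETR_EXTERNAL,cv2.CHAIN_APPROX_NONE)
    c=cv2.convexHull(max(cs,key=cv2.contourArea));M=cv2.moments(c)
    x,y=[u-w+(M['m10']/M['m00']+.5)/s-.5,v-w+(M['m01']/M['m00']+.5)/s-.5]
    print(k,t,round(x,2),round(y,2),onz("top",x,y,.05 if k[0]=='s' else .025).round(4),"d",2*np.sqrt(M['m00']/np.pi)/s*.98/454.7)
print(onz("top",365.75,282.35,.098),onz("top",362.7,285.1,.03))
E
```

```text
g68 138.0 310.13 285.67 [ 0.4581 -0.0538  0.025 ] d 0.06518119818378552
g58 133.0 327.88 234.72 [ 0.5691 -0.0912  0.025 ] d 0.05426073492405822
g48 116.0 383.69 238.33 [ 0.5622 -0.2126  0.025 ] d 0.04473684388913474
g40 106.0 416.58 284.76 [ 0.4619 -0.2812  0.025 ] d 0.03798597528400444
bear 130.0 304.83 190.22 [ 0.6689 -0.0398  0.025 ] d 0.04251202181962195
shoulder 124.0 363.23 283.9 [ 0.4606 -0.1648  0.05  ] d 0.03393663515557389
[ 0.45976023 -0.1649752   0.098     ] [ 0.4597634  -0.16561721  0.03      ]
```

```bash
python3 -m handwheel '{"dp":[[0.011,0.033,-0.004],[0.011,0.033,-0.004],[0.011,0.033,-0.004],[0.011,0.033,-0.004],[0.011,0.033,-0.004],[0.011,0.033,-0.004],[0.011,0.033,-0.004],[0.011,0.033,-0.004],[0.011,0.033,-0.004],[0.011,0.033,-0.004]],"twist":[[0,0,0.1113],[0,0,0.1113],[0,0,0.1113],[0,0,0.1113],[0,0,0.1113],[0,0,0.1113],[0,0,0.1113],[0,0,0.1113],[0,0,0.1113],[0,0,0.1113]],"fingers":[1,1,1,1,1,1,1,1,1,1]}'
python3 -m handwheel '{"dp":[[0.011,0.033,-0.004],[0.011,0.033,-0.004],[0.011,0.033,-0.004],[0.011,0.033,-0.004],[0,0,0],[0,0,0]],"twist":[[0,0,0],[0,0,0],[0,0,0],[0,0,0],[0,0,0],[0,0,0]],"fingers":[1,1,1,1,1,1]}'
```

```text
t: 0.93
tcp_pos: [0.3973, -0.2513, 0.1992]
orientation: [-0.0, 0.705, 0.709, -0.0]
ft_force: [0.2, -0.7, 0.3]
opening: 0.087
grasp_force: 0.0
t: 1.43
tcp_pos: [0.4414, -0.1193, 0.1832]
orientation: [-0.0, 0.706, 0.709, -0.0]
ft_force: [-1.3, -1.8, 0.6]
opening: 0.0868
grasp_force: 0.0
```

```bash
python3 -m handwheel '{"dp":[[0.0087,0.0323,-0.03],[0.008,0.033,-0.03],[0,0,-0.03],[0,0,-0.03],[0,0,0],[0,0,0]],"twist":[[0,0,0],[0,0,0],[0,0,0],[0,0,0],[0,0,0],[0,0,0]],"fingers":[1,1,1,1,1,1]}'
python3 - <<'E'
from h import *
a,_=look("side");b,_=look("top")
s=arm.state();print(s["tcp_pos"],s["joint_pos"].round(2))
cv2.imwrite("pics/s1.png",np.hstack([cv2.resize(a[180:340,200:360],None,fx=2.5,fy=2.5),cv2.resize(b[200:360,230:390],None,fx=2.5,fy=2.5)]))
E
```

```text
t: 1.93
tcp_pos: [0.4554, -0.0617, 0.0675]
orientation: [-0.001, 0.708, 0.707, -0.001]
ft_force: [0.4, -1.2, 0.2]
opening: 0.0869
grasp_force: 0.0
[ 0.4575838 -0.0617731  0.0697053] [ 0.52  0.16 -0.51  2.08  0.1   0.93 -0.05]
```

View pics/s1.png

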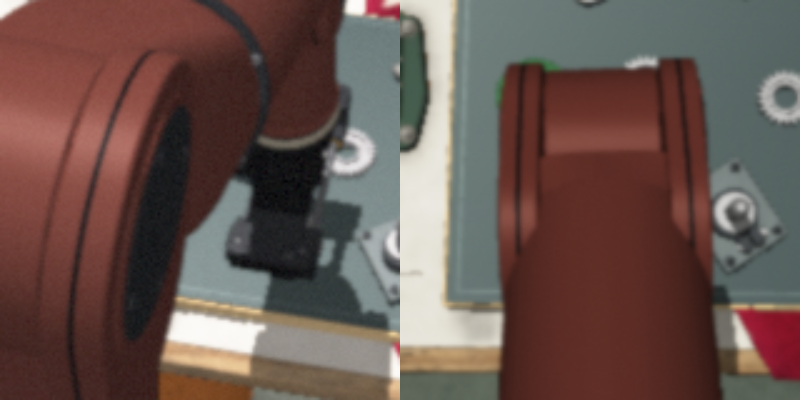

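The side crop shows the gripper, seen from behind, above the spot of gear 68. The arm hides the gear itself in both views. I'll correct the position and go down.

```bash
python3 -m handwheel '{"dp":[[0.0005,0.008,-0.01],[0,0,-0.012],[0,0,0],[0,0,0],[0,0,0]],"twist":[[0,0,0],[0,0,0],[0,0,0],[0,0,0],[0,0,0]],"fingers":[1,1,1,1,1]}'
```

```text
t: 2.45
tcp_pos: [0.4581, -0.0534, 0.0476]
orientation: [0.001, 0.707, 0.707, 0.0]
ft_force: [0.8, 0.3, 0.2]
opening: 0.087
grasp_force: 0.0
```

```bash
python3 -m handwheel '{"dp":[[0,0,-0.009],[0,0,0],[0,0,0]],"twist":[[0,0,0],[0,0,0],[0,0,0]],"fingers":[1,1,1]}'
python3 -m handwheel '{"dp":[[0,0,0],[0,0,0],[0,0,0],[0,0,0],[0,0,0],[0,0,0]],"twist":[[0,0,0],[0,0,0],[0,0,0],[0,0,0],[0,0,0],[0,0,0]],"fingers":[0,0,0,0,0,0]}'
python3 -m handwheel '{"dp":[[0,0,0],[0,0,0],[0,0,0],[0,0,0],[0,0,0],[0,0,0]],"twist":[[0,0,0],[0,0,0],[0,0,0],[0,0,0],[0,0,0],[0,0,0]],"fingers":[0,0,0,0,0,0]}'
```

```text
t: 2.7
tcp_pos: [0.458, -0.0531, 0.0375]
orientation: [0.001, 0.707, 0.707, 0.0]
ft_force: [1.7, -0.3, 1.6]
opening: 0.0873
grasp_force: 1.1
t: 3.2
tcp_pos: [0.4574, -0.0528, 0.0375]
orientation: [0.0, 0.707, 0.707, 0.0]
ft_force: [-0.3, -0.0, 5.7]
opening: 0.0652
grasp_force: 31.5
t: 3.7
tcp_pos: [0.4574, -0.0528, 0.0374]
orientation: [0.0, 0.707, 0.707, 0.0]
ft_force: [-1.2, -0.6, 5.7]
opening: 0.0654
grasp_force: 31.4
```

```bash
python3 -m handwheel '{"dp":[[0,0,0.02],[0,0,0.03],[0,0,0.03],[0,0,0.03],[0.0005,-0.028,0],[0.0005,-0.028,0],[0.0005,-0.028,0],[0.0005,-0.0272,0],[0,0,0],[0,0,0]],"twist":[[0,0,0],[0,0,0],[0,0,0],[0,0,0],[0,0,0],[0,0,0],[0,0,0],[0,0,0],[0,0,0],[0,0,0]],"fingers":[0,0,0,0,0,0,0,0,0,0]}'
python3 - <<'E'
from h import *
a,_=look("side");b,_=look("top")
s=arm.state();print(s["tcp_pos"],s["opening"])
print(proj("side",s["tcp_pos"]),proj("top",s["tcp_pos"]))
cv2.imwrite("pics/s2.png",np.hstack([cv2.resize(a[180:340,260:420],None,fx=2.5,fy=2.5),cv2.resize(b[200:360,280:440],None,fx=2.5,fy=2.5)]))
E
```

```text
t: 4.53
tcp_pos: [0.4583, -0.1652, 0.1464]
orientation: [-0.001, 0.708, 0.706, -0.0]
ft_force: [-0.4, 0.6, -2.0]
opening: 0.065
grasp_force: 30.0
[ 0.45880692 -0.1630728   0.14662522] 0.06477188489878803
[[361.27923525 255.40589608]] [[367.46011376 280.61921575]]
```

View pics/s2.png

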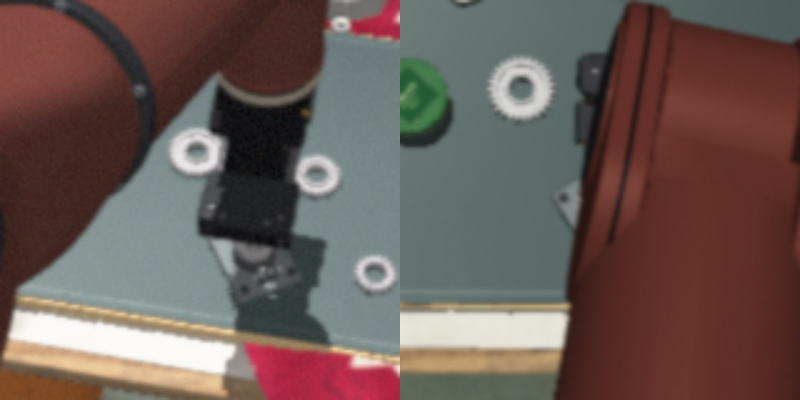

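The side crop shows the gripper above the stand. The held gear is behind the gripper, and the stand's collar and plate show below. I'll settle, read and correct.

```bash
python3 -m handwheel '{"dp":[[0.001,0,0],[0,0,-0.01],[0,0,0],[0,0,0],[0,0,0]],"twist":[[0,0,0],[0,0,0],[0,0,0],[0,0,0],[0,0,0]],"fingers":[0,0,0,0,0]}'
```

```text
t: 5.05
tcp_pos: [0.4601, -0.1636, 0.1369]
orientation: [-0.0, 0.707, 0.707, -0.0]
ft_force: [0.7, -0.0, -1.6]
opening: 0.065
grasp_force: 30.0
```

```bash
python3 -m handwheel '{"dp":[[0,-0.0004,-0.01],[0,0,-0.01],[0,0,-0.005],[0,0,-0.005],[0,0,0]],"twist":[[0,0,0],[0,0,0],[0,0,0],[0,0,0],[0,0,0]],"fingers":[0,0,0,0,0]}'
python3 -m handwheel '{"dp":[[0,0,-0.004],[0,0,-0.004],[0,0,0]],"twist":[[0,0,0],[0,0,0],[0,0,0]],"fingers":[0,0,0]}'
```

```text
t: 5.47
tcp_pos: [0.4594, -0.1641, 0.1057]
orientation: [-0.001, 0.707, 0.707, -0.0]
ft_force: [-1.4, -0.1, -1.9]
opening: 0.065
grasp_force: 30.0
t: 5.72
tcp_pos: [0.4599, -0.1643, 0.0985]
orientation: [-0.0, 0.707, 0.707, -0.0]
ft_force: [0.4, 0.6, -1.4]
opening: 0.065
grasp_force: 30.0
```

```bash
python3 -m handwheel '{"dp":[[0,0,-0.005],[0,0,-0.005],[0,0,0]],"twist":[[0,0,0],[0,0,0],[0,0,0]],"fingers":[0,0,0]}'
python3 -m handwheel '{"dp":[[0,0,-0.006],[0,0,-0.006],[0,0,-0.006],[0,0,0],[0,0,0]],"twist":[[0,0,0],[0,0,0],[0,0,0],[0,0,0],[0,0,0]],"fingers":[0,0,0,0,0]}'
```

```text
t: 5.97
tcp_pos: [0.4596, -0.1642, 0.0881]
orientation: [-0.001, 0.707, 0.707, -0.0]
ft_force: [-0.9, 0.1, -2.3]
opening: 0.0654
grasp_force: 30.0
t: 6.38
tcp_pos: [0.4598, -0.1642, 0.0706]
orientation: [-0.001, 0.707, 0.707, -0.0]
ft_force: [-0.4, -1.2, -2.1]
opening: 0.0653
grasp_force: 30.0
```

```bash
python3 -m handwheel '{"dp":[[0,0,-0.0025],[0,0,0],[0,0,0]],"twist":[[0,0,0],[0,0,0],[0,0,0]],"fingers":[0,0,0]}'
python3 -m handwheel '{"dp":[[0,0,-0.001],[0,0,0],[0,0,0]],"twist":[[0,0,0],[0,0,0],[0,0,0]],"fingers":[0,0,0]}'
```

```text
t: 6.63
tcp_pos: [0.4602, -0.1644, 0.0687]
orientation: [0.0, 0.707, 0.707, 0.0]
ft_force: [0.3, 0.1, -1.7]
opening: 0.0649
grasp_force: 30.0
t: 6.88
tcp_pos: [0.4603, -0.1644, 0.0677]
orientation: [0.0, 0.707, 0.707, 0.0]
ft_force: [0.1, -0.9, -1.9]
opening: 0.065
grasp_force: 30.0
```

```bash
python3 -m handwheel '{"dp":[[0,0,-0.0005],[0,0,0],[0,0,0],[0,0,0],[0,0,0],[0,0,0]],"twist":[[0,0,0],[0,0,0],[0,0,0],[0,0,0],[0,0,0],[0,0,0]],"fingers":[0,1,1,1,1,1]}'
python3 -m handwheel '{"dp":[[0,0,0.02],[0,0,0.025],[0,0,0.025],[0.022,0.015,0],[0.022,0.015,0],[0.022,0.015,0],[0.022,0.015,0],[0.0208,0.0135,0],[0,0,0],[0,0,0]],"twist":[[0,0,0],[0,0,0],[0,0,0],[0,0,0],[0,0,0],[0,0,0],[0,0,0],[0,0,0],[0,0,0],[0,0,0]],"fingers":[1,1,1,1,1,1,1,1,1,1]}'
python3 - <<'E'
from h import *
a,_=look("side");b,_=look("top")
print(arm.state()["tcp_pos"])
cv2.imwrite("pics/s3.png",np.hstack([cv2.resize(a[180:340,260:420],None,fx=2.5,fy=2.5),cv2.resize(b[200:360,280:440],None,fx=2.5,fy=2.5)]))
E
```

```text
t: 7.38
tcp_pos: [0.4602, -0.1644, 0.0672]
orientation: [0.0, 0.707, 0.707, 0.0]
ft_force: [0.8, -0.0, -0.5]
opening: 0.0854
grasp_force: 0.0
t: 8.22
tcp_pos: [0.5695, -0.0896, 0.1368]
orientation: [-0.0, 0.706, 0.708, 0.0]
ft_force: [-0.2, -0.1, 0.7]
opening: 0.0873
grasp_force: 0.0
[ 0.56827262 -0.09151302  0.13681071]
```

View pics/s3.png

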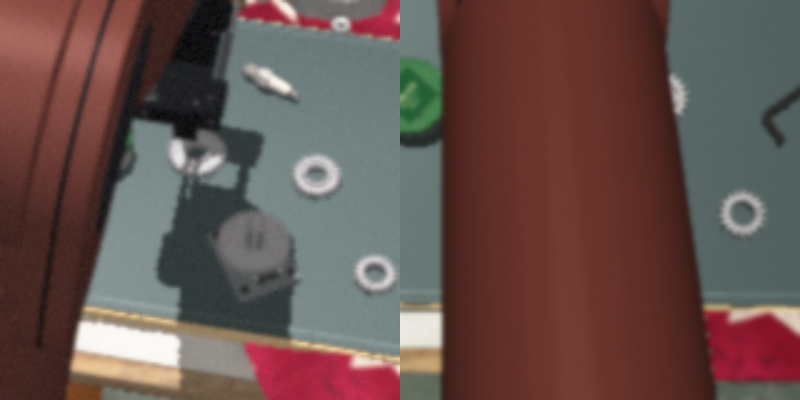

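The side crop shows gear 68 flat on the stand's shaft, at crop (255,240) and in shadow. Next is gear 58.

```bash
python3 -m handwheel '{"dp":[[0,0,-0.03],[0,0,-0.03],[0,0,-0.02],[0,0,0],[0,0,0],[0,0,0]],"twist":[[0,0,0],[0,0,0],[0,0,0],[0,0,0],[0,0,0],[0,0,0]],"fingers":[1,1,1,1,1,1]}'
```

```text
t: 8.82
tcp_pos: [0.5695, -0.0915, 0.0587]
orientation: [0.001, 0.707, 0.707, 0.0]
ft_force: [-0.1, 0.4, -0.4]
opening: 0.087
grasp_force: 0.0
```

```bash
python3 -m handwheel '{"dp":[[0,0,-0.011],[0,0,-0.010],[0,0,0],[0,0,0]],"twist":[[0,0,0],[0,0,0],[0,0,0],[0,0,0]],"fingers":[1,1,1,1]}'
python3 -m handwheel '{"dp":[[0,0,0],[0,0,0],[0,0,0],[0,0,0],[0,0,0],[0,0,0],[0,0,0],[0,0,0],[0,0,0],[0,0,0]],"twist":[[0,0,0],[0,0,0],[0,0,0],[0,0,0],[0,0,0],[0,0,0],[0,0,0],[0,0,0],[0,0,0],[0,0,0]],"fingers":[0,0,0,0,0,0,0,0,0,0]}'
```

```text
t: 9.15
tcp_pos: [0.5703, -0.0913, 0.0375]
orientation: [0.001, 0.707, 0.707, 0.001]
ft_force: [-0.4, -1.4, 12.1]
opening: 0.0872
grasp_force: 6.1
t: 9.98
tcp_pos: [0.5696, -0.091, 0.0375]
orientation: [0.001, 0.707, 0.707, 0.0]
ft_force: [-4.9, 0.8, 15.9]
opening: 0.056
grasp_force: 31.4
```

```bash
python3 -m handwheel '{"dp":[[0,0,0.02],[0,0,0.03],[0,0,0.03],[0,0,0.028],[-0.022,-0.015,0],[-0.022,-0.015,0],[-0.022,-0.015,0],[-0.022,-0.015,0],[-0.0214,-0.0138,0],[0,0,0]],"twist":[[0,0,0],[0,0,0],[0,0,0],[0,0,0],[0,0,0],[0,0,0],[0,0,0],[0,0,0],[0,0,0],[0,0,0]],"fingers":[0,0,0,0,0,0,0,0,0,0]}'
python3 -m handwheel '{"dp":[[0,0,-0.008],[0,0,0],[0,0,0],[0,0,0]],"twist":[[0,0,0],[0,0,0],[0,0,0],[0,0,0]],"fingers":[0,0,0,0]}'
```

```text
t: 10.82
tcp_pos: [0.4555, -0.1681, 0.1434]
orientation: [-0.0, 0.709, 0.705, -0.002]
ft_force: [0.8, 0.1, -1.3]
opening: 0.0555
grasp_force: 30.0
t: 11.15
tcp_pos: [0.4602, -0.1638, 0.1358]
orientation: [-0.0, 0.707, 0.708, 0.0]
ft_force: [0.5, -0.6, -0.9]
opening: 0.0558
grasp_force: 30.0
```

```bash
python3 -m handwheel '{"dp":[[0,-0.0008,-0.012],[0,0,-0.012],[0,0,-0.005],[0,0,-0.005],[0,0,0],[0,0,0]],"twist":[[0,0,0],[0,0,0],[0,0,0],[0,0,0],[0,0,0],[0,0,0]],"fingers":[0,0,0,0,0,0]}'
python3 -m handwheel '{"dp":[[0,0,-0.005],[0,0,-0.005],[0,0,0],[0,0,0]],"twist":[[0,0,0],[0,0,0],[0,0,0],[0,0,0]],"fingers":[0,0,0,0]}'
```

```text
t: 11.65
tcp_pos: [0.4598, -0.1652, 0.1023]
orientation: [-0.0, 0.707, 0.707, 0.0]
ft_force: [-0.3, 0.3, -0.9]
opening: 0.0556
grasp_force: 30.0
t: 11.98
tcp_pos: [0.4593, -0.1654, 0.0918]
orientation: [-0.0, 0.707, 0.707, -0.0]
ft_force: [-0.1, -1.5, -1.9]
opening: 0.0555
grasp_force: 30.0
```

```bash
python3 -m handwheel '{"dp":[[0,0.0004,-0.005],[0,0,-0.005],[0,0,-0.003],[0,0,0],[0,0,0]],"twist":[[0,0,0],[0,0,0],[0,0,0],[0,0,0],[0,0,0]],"fingers":[0,0,0,0,0]}'
python3 -m handwheel '{"dp":[[0,0,-0.001],[0,0,0],[0,0,0]],"twist":[[0,0,0],[0,0,0],[0,0,0]],"fingers":[0,0,0]}'
```

```text
t: 12.4
tcp_pos: [0.4594, -0.1649, 0.0789]
orientation: [-0.0, 0.707, 0.707, -0.0]
ft_force: [-0.2, -0.8, -1.5]
opening: 0.0555
grasp_force: 30.0
t: 12.65
tcp_pos: [0.4596, -0.1651, 0.0782]
orientation: [0.0, 0.707, 0.707, 0.0]
ft_force: [-0.6, 0.5, -1.6]
opening: 0.0554
grasp_force: 30.0
```

```bash
python3 -m handwheel '{"dp":[[0,0,-0.0006],[0,0,0],[0,0,0],[0,0,0],[0,0,0],[0,0,0]],"twist":[[0,0,0],[0,0,0],[0,0,0],[0,0,0],[0,0,0],[0,0,0]],"fingers":[0,0,1,1,1,1]}'
python3 -m handwheel '{"dp":[[0,0,0.02],[0,0,0.02],[0,0,0.02],[0.0205,-0.0095,0],[0.0205,-0.0095,0],[0.0205,-0.0095,0],[0.0205,-0.0095,0],[0.0206,-0.0095,0],[0,0,0],[0,0,0]],"twist":[[0,0,0],[0,0,0],[0,0,0],[0,0,0],[0,0,0],[0,0,0],[0,0,0],[0,0,0],[0,0,0],[0,0,0]],"fingers":[1,1,1,1,1,1,1,1,1,1]}'
python3 -m handwheel '{"dp":[[0,0,-0.03],[0,0,-0.03],[0,0,-0.02],[0,0,0],[0,0,0],[0,0,0]],"twist":[[0,0,0],[0,0,0],[0,0,0],[0,0,0],[0,0,0],[0,0,0]],"fingers":[1,1,1,1,1,1]}'
```

```text
t: 13.15
tcp_pos: [0.4597, -0.1651, 0.0777]
orientation: [0.0, 0.707, 0.707, 0.0]
ft_force: [0.3, -0.9, 0.4]
opening: 0.0746
grasp_force: 0.0
t: 13.98
tcp_pos: [0.5625, -0.2126, 0.137]
orientation: [-0.001, 0.707, 0.707, 0.0]
ft_force: [-0.5, 0.3, 0.3]
opening: 0.0867
grasp_force: 0.0
t: 14.48
tcp_pos: [0.5627, -0.2125, 0.0592]
orientation: [0.001, 0.707, 0.707, 0.0]
ft_force: [-0.3, -0.1, 0.2]
opening: 0.087
grasp_force: 0.0
```

```bash
python3 -m handwheel '{"dp":[[0,0,-0.011],[0,0,-0.0102],[0,0,0],[0,0,0]],"twist":[[0,0,0],[0,0,0],[0,0,0],[0,0,0]],"fingers":[1,1,1,1]}'
python3 -m handwheel '{"dp":[[0,0,0],[0,0,0],[0,0,0],[0,0,0],[0,0,0],[0,0,0],[0,0,0],[0,0,0],[0,0,0],[0,0,0]],"twist":[[0,0,0],[0,0,0],[0,0,0],[0,0,0],[0,0,0],[0,0,0],[0,0,0],[0,0,0],[0,0,0],[0,0,0]],"fingers":[0,0,0,0,0,0,0,0,0,0]}'
python3 - <<'E'
from h import *
a,_=look("side");b,_=look("top")
cv2.imwrite("pics/s4.png",np.hstack([cv2.resize(a[180:340,260:420],None,fx=2.5,fy=2.5),cv2.resize(b[200:360,280:440],None,fx=2.5,fy=2.5)]))
E
```

```text
t: 14.82
tcp_pos: [0.5635, -0.213, 0.0376]
orientation: [0.001, 0.707, 0.707, 0.0]
ft_force: [0.7, -0.4, 9.9]
opening: 0.0867
grasp_force: 4.8
t: 15.65
tcp_pos: [0.5627, -0.213, 0.0375]
orientation: [0.001, 0.707, 0.707, 0.0]
ft_force: [-4.5, 1.0, 12.6]
opening: 0.046
grasp_force: 31.3
```

View pics/s4.png

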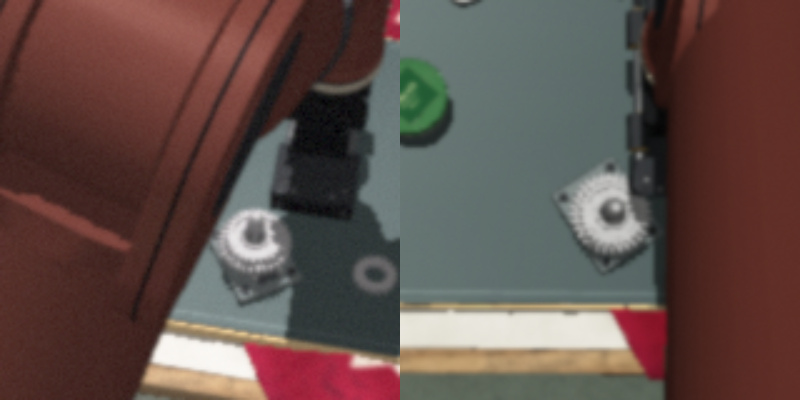

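Both crops show gears 68 and 58 stacked on the shaft, at about (255,235) in the left crop and (607,212) in the right one. Next is gear 48.

```bash
python3 -m handwheel '{"dp":[[0,0,0.02],[0,0,0.03],[0,0,0.03],[0,0,0.022],[-0.0205,0.0095,0],[-0.0205,0.0095,0],[-0.0205,0.0095,0],[-0.0205,0.0095,0],[-0.0205,0.0095,0],[0,0,0]],"twist":[[0,0,0],[0,0,0],[0,0,0],[0,0,0],[0,0,0],[0,0,0],[0,0,0],[0,0,0],[0,0,0],[0,0,0]],"fingers":[0,0,0,0,0,0,0,0,0,0]}'
python3 -m handwheel '{"dp":[[0,0,0],[0,0,0],[0,0,0],[0,0,0]],"twist":[[0,0,0],[0,0,0],[0,0,0],[0,0,0]],"fingers":[0,0,0,0]}'
```

```text
t: 16.58
tcp_pos: [0.4563, -0.1636, 0.1377]
orientation: [-0.001, 0.707, 0.707, -0.001]
ft_force: [1.7, 0.1, -0.4]
opening: 0.0457
grasp_force: 30.0
t: 16.92
tcp_pos: [0.4603, -0.1653, 0.1382]
orientation: [-0.0, 0.707, 0.707, 0.0]
ft_force: [-0.6, -0.1, -1.0]
opening: 0.0461
grasp_force: 30.0
```

```bash
python3 -m handwheel '{"dp":[[0,0,-0.012],[0,0,-0.012],[0,0,-0.006],[0,0,-0.006],[0,0,0],[0,0,0]],"twist":[[0,0,0],[0,0,0],[0,0,0],[0,0,0],[0,0,0],[0,0,0]],"fingers":[0,0,0,0,0,0]}'
python3 -m handwheel '{"dp":[[0,0,-0.005],[0,0,-0.005],[0,0,-0.003],[0,0,0],[0,0,0]],"twist":[[0,0,0],[0,0,0],[0,0,0],[0,0,0],[0,0,0]],"fingers":[0,0,0,0,0]}'
```

```text
t: 17.42
tcp_pos: [0.4598, -0.165, 0.1023]
orientation: [-0.0, 0.707, 0.707, 0.0]
ft_force: [-0.7, -0.3, -0.8]
opening: 0.0462
grasp_force: 30.0
t: 17.83
tcp_pos: [0.4596, -0.165, 0.0892]
orientation: [-0.0, 0.707, 0.707, -0.0]
ft_force: [0.0, 0.6, -0.6]
opening: 0.0458
grasp_force: 30.0
```

```bash
python3 -m handwheel '{"dp":[[0,0,-0.0014],[0,0,0],[0,0,0],[0,0,0],[0,0,0],[0,0,0],[0,0,0]],"twist":[[0,0,0],[0,0,0],[0,0,0],[0,0,0],[0,0,0],[0,0,0],[0,0,0]],"fingers":[0,0,1,1,1,1,1]}'
python3 -m handwheel '{"dp":[[0,0,0.02],[0,0,0.02],[0,0,0.01],[0.0005,-0.023,0],[0.0005,-0.023,0],[0.0005,-0.023,0],[0.0005,-0.023,0],[0,-0.0242,0],[0,0,0],[0,0,0]],"twist":[[0,0,0],[0,0,0],[0,0,0],[0,0,0],[0,0,0],[0,0,0],[0,0,0],[0,0,0],[0,0,0],[0,0,0]],"fingers":[1,1,1,1,1,1,1,1,1,1]}'
python3 -m handwheel '{"dp":[[0,0,-0.03],[0,0,-0.03],[0,0,-0.02],[0,0,0],[0,0,0],[0,0,0]],"twist":[[0,0,0],[0,0,0],[0,0,0],[0,0,0],[0,0,0],[0,0,0]],"fingers":[1,1,1,1,1,1]}'
```

```text
t: 18.42
tcp_pos: [0.4598, -0.1651, 0.088]
orientation: [0.0, 0.707, 0.707, 0.0]
ft_force: [-0.2, 0.9, 0.6]
opening: 0.0719
grasp_force: 0.0
t: 19.25
tcp_pos: [0.4612, -0.2825, 0.1375]
orientation: [-0.0, 0.708, 0.706, -0.0]
ft_force: [0.9, -0.1, 0.4]
opening: 0.0868
grasp_force: 0.0
t: 19.75
tcp_pos: [0.4627, -0.2809, 0.0593]
orientation: [0.001, 0.707, 0.707, 0.0]
ft_force: [0.3, 0.8, 0.6]
opening: 0.0869
grasp_force: 0.0
```

```bash
python3 -m handwheel '{"dp":[[0,0,-0.011],[0,0,-0.0102],[0,0,0],[0,0,0]],"twist":[[0,0,0],[0,0,0],[0,0,0],[0,0,0]],"fingers":[1,1,1,1]}'
python3 -m handwheel '{"dp":[[0,0,0],[0,0,0],[0,0,0],[0,0,0],[0,0,0],[0,0,0],[0,0,0],[0,0,0],[0,0,0],[0,0,0]],"twist":[[0,0,0],[0,0,0],[0,0,0],[0,0,0],[0,0,0],[0,0,0],[0,0,0],[0,0,0],[0,0,0],[0,0,0]],"fingers":[0,0,0,0,0,0,0,0,0,0]}'
python3 - <<'E'
from h import *
a,_=look("side");b,_=look("top")
cv2.imwrite("pics/s5.png",np.hstack([cv2.resize(a[180:340,260:420],None,fx=2.5,fy=2.5),cv2.resize(b[230:330,310:410],None,fx=4,fy=4)]))
E
```

```text
t: 20.08
tcp_pos: [0.4629, -0.2818, 0.0375]
orientation: [0.001, 0.707, 0.707, 0.0]
ft_force: [1.8, -0.9, 6.8]
opening: 0.0872
grasp_force: 3.6
t: 20.92
tcp_pos: [0.4621, -0.2819, 0.0375]
orientation: [0.001, 0.707, 0.707, -0.0]
ft_force: [-2.1, -1.0, 9.1]
opening: 0.038
grasp_force: 31.0
```

View pics/s5.png

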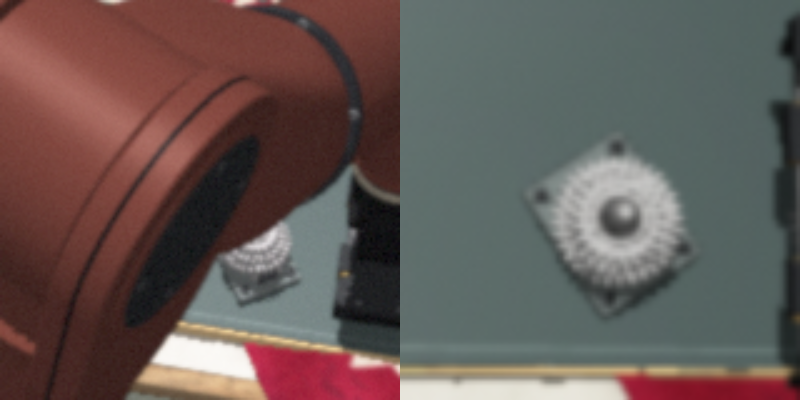

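The top crop shows three gears stacked, with the shaft nose at (620,215) in the crop. Next is gear 40.

```bash
python3 -m handwheel '{"dp":[[0,0,0.02],[0,0,0.03],[0,0,0.03],[0,0,0.025],[-0.0005,0.023,0],[-0.0005,0.023,0],[-0.0005,0.023,0],[-0.0004,0.023,0],[0,0.0242,0],[0,0,0]],"twist":[[0,0,0],[0,0,0],[0,0,0],[0,0,0],[0,0,0],[0,0,0],[0,0,0],[0,0,0],[0,0,0],[0,0,0]],"fingers":[0,0,0,0,0,0,0,0,0,0]}'
python3 -m handwheel '{"dp":[[0,0,0],[0,0,0],[0,0,0],[0,0,0]],"twist":[[0,0,0],[0,0,0],[0,0,0],[0,0,0]],"fingers":[0,0,0,0]}'
```

```text
t: 21.85
tcp_pos: [0.4601, -0.1602, 0.1415]
orientation: [-0.0, 0.705, 0.709, 0.0]
ft_force: [0.9, 0.5, -1.1]
opening: 0.0381
grasp_force: 30.0
t: 22.18
tcp_pos: [0.4596, -0.166, 0.1415]
orientation: [-0.0, 0.708, 0.707, -0.0]
ft_force: [-0.9, 0.6, -1.0]
opening: 0.0381
grasp_force: 30.0
```

```bash
python3 -m handwheel '{"dp":[[0.0003,0.0003,-0.012],[0,0,-0.008],[0,0,-0.006],[0,0,-0.006],[0,0,0],[0,0,0]],"twist":[[0,0,0],[0,0,0],[0,0,0],[0,0,0],[0,0,0],[0,0,0]],"fingers":[0,0,0,0,0,0]}'
python3 -m handwheel '{"dp":[[0,0,-0.005],[0,0,-0.005],[0,0,0],[0,0,0]],"twist":[[0,0,0],[0,0,0],[0,0,0],[0,0,0]],"fingers":[0,0,0,0]}'
```

```text
t: 22.68
tcp_pos: [0.4598, -0.1646, 0.1092]
orientation: [-0.001, 0.707, 0.707, -0.0]
ft_force: [0.2, 0.5, -0.5]
opening: 0.038
grasp_force: 30.0
t: 23.02
tcp_pos: [0.46, -0.1647, 0.0995]
orientation: [-0.0, 0.707, 0.707, -0.0]
ft_force: [0.7, -0.4, -0.9]
opening: 0.0381
grasp_force: 30.0
```

```bash
python3 -m handwheel '{"dp":[[0,0,-0.0017],[0,0,0],[0,0,0],[0,0,0],[0,0,0],[0,0,0],[0,0,0]],"twist":[[0,0,0],[0,0,0],[0,0,0],[0,0,0],[0,0,0],[0,0,0],[0,0,0]],"fingers":[0,0,1,1,1,1,1]}'
python3 -m handwheel '{"dp":[[0,0,0.02],[0,0,0.02],[0.026,0.0156,0],[0.026,0.0156,0],[0.026,0.0156,0],[0.026,0.0156,0],[0.026,0.0156,0],[0.026,0.0156,0],[0.026,0.0156,0],[0.027,0.0156,0]],"twist":[[0,0,0],[0,0,0],[0,0,0],[0,0,0],[0,0,0],[0,0,0],[0,0,0],[0,0,0],[0,0,0],[0,0,0]],"fingers":[1,1,1,1,1,1,1,1,1,1]}'
python3 -m handwheel '{"dp":[[0,0,0],[0,0,-0.02],[0,0,-0.03],[0,0,-0.028],[0,0,0],[0,0,0],[0,0,0]],"twist":[[0,0,0],[0,0,0],[0,0,0],[0,0,0],[0,0,0],[0,0,0],[0,0,0]],"fingers":[1,1,1,1,1,1,1]}'
```

```text
t: 23.6
tcp_pos: [0.4601, -0.1648, 0.0981]
orientation: [0.0, 0.707, 0.707, 0.0]
ft_force: [0.9, -0.2, -0.0]
opening: 0.0633
grasp_force: 0.0
t: 24.43
tcp_pos: [0.6701, -0.0393, 0.1378]
orientation: [-0.0, 0.707, 0.707, -0.0]
ft_force: [0.4, -0.8, 0.6]
opening: 0.0871
grasp_force: 0.0
t: 25.02
tcp_pos: [0.6698, -0.04, 0.0617]
orientation: [0.0, 0.707, 0.707, 0.001]
ft_force: [-0.4, -0.4, 0.2]
opening: 0.0873
grasp_force: 0.0
```

```bash
python3 -m handwheel '{"dp":[[0,0,-0.013],[0,0,-0.0105],[0,0,0],[0,0,0]],"twist":[[0,0,0],[0,0,0],[0,0,0],[0,0,0]],"fingers":[1,1,1,1]}'
python3 -m handwheel '{"dp":[[0,0,0],[0,0,0],[0,0,0],[0,0,0],[0,0,0],[0,0,0],[0,0,0],[0,0,0],[0,0,0],[0,0,0]],"twist":[[0,0,0],[0,0,0],[0,0,0],[0,0,0],[0,0,0],[0,0,0],[0,0,0],[0,0,0],[0,0,0],[0,0,0]],"fingers":[0,0,0,0,0,0,0,0,0,0]}'
python3 - <<'E'
from h import *
a,_=look("side");b,_=look("top")
cv2.imwrite("pics/s6.png",np.hstack([cv2.resize(a[130:330,230:430],None,fx=2,fy=2),cv2.resize(b[230:330,310:410],None,fx=4,fy=4)]))
E
```

```text
t: 25.35
tcp_pos: [0.6703, -0.04, 0.0377]
orientation: [0.001, 0.707, 0.707, 0.001]
ft_force: [1.7, 0.2, 4.8]
opening: 0.0867
grasp_force: 2.3
t: 26.18
tcp_pos: [0.6695, -0.0399, 0.0376]
orientation: [0.0, 0.707, 0.707, 0.0]
ft_force: [-2.8, 0.5, 6.9]
opening: 0.0418
grasp_force: 30.7
```

View pics/s6.png

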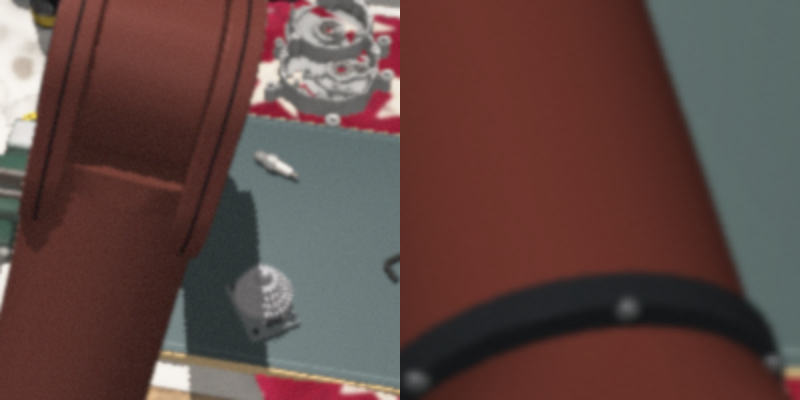

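The side crop shows the four-gear cone on the stand at (265,295). The bearing is gripped, with the opening at 42 mm.

```bash
python3 -m handwheel '{"dp":[[0,0,0.02],[0,0,0.03],[0,0,0.03],[0,0,0.035],[-0.026,-0.0156,0],[-0.026,-0.0156,0],[-0.026,-0.0156,0],[-0.026,-0.0156,0],[-0.026,-0.0156,0],[-0.026,-0.0156,0]],"twist":[[0,0,0],[0,0,0],[0,0,0],[0,0,0],[0,0,0],[0,0,0],[0,0,0],[0,0,0],[0,0,0],[0,0,0]],"fingers":[0,0,0,0,0,0,0,0,0,0]}'
python3 -m handwheel '{"dp":[[-0.026,-0.0156,0],[-0.0268,-0.0158,0],[0,0,0],[0,0,0],[0,0,0],[0,0,0]],"twist":[[0,0,0],[0,0,0],[0,0,0],[0,0,0],[0,0,0],[0,0,0]],"fingers":[0,0,0,0,0,0]}'
```

```text
t: 27.12
tcp_pos: [0.5116, -0.1342, 0.1514]
orientation: [0.0, 0.707, 0.707, -0.0]
ft_force: [-0.6, -1.0, -1.1]
opening: 0.0413
grasp_force: 30.0
t: 27.62
tcp_pos: [0.4612, -0.1642, 0.1517]
orientation: [0.0, 0.707, 0.708, 0.0]
ft_force: [-0.7, -0.6, -0.6]
opening: 0.0413
grasp_force: 30.0
```

```bash
python3 -m handwheel '{"dp":[[-0.0008,-0.0007,-0.012],[0,0,-0.01],[0,0,0],[0,0,0],[0,0,0]],"twist":[[0,0,0],[0,0,0],[0,0,0],[0,0,0],[0,0,0]],"fingers":[0,0,0,0,0]}'
python3 -m handwheel '{"dp":[[0,0,-0.005],[0,0,-0.005],[0,0,-0.004],[0,0,0],[0,0,0]],"twist":[[0,0,0],[0,0,0],[0,0,0],[0,0,0],[0,0,0]],"fingers":[0,0,0,0,0]}'
```

```text
t: 28.03
tcp_pos: [0.4598, -0.1653, 0.1296]
orientation: [-0.0, 0.707, 0.707, 0.0]
ft_force: [0.1, 0.5, -0.6]
opening: 0.0413
grasp_force: 30.0
t: 28.45
tcp_pos: [0.4592, -0.1656, 0.1152]
orientation: [-0.0, 0.707, 0.707, -0.0]
ft_force: [-0.2, -0.6, -1.5]
opening: 0.0414
grasp_force: 30.0
```

```bash
python3 -m handwheel '{"dp":[[0.0007,0.0005,0],[0,0,-0.003],[0,0,-0.002],[0,0,0],[0,0,0]],"twist":[[0,0,0],[0,0,0],[0,0,0],[0,0,0],[0,0,0]],"fingers":[0,0,0,0,0]}'
python3 -m handwheel '{"dp":[[0,0,-0.0015],[0,0,0],[0,0,0]],"twist":[[0,0,0],[0,0,0],[0,0,0]],"fingers":[0,0,0]}'
python3 -m handwheel '{"dp":[[0,0,-0.0008],[0,0,0],[0,0,0]],"twist":[[0,0,0],[0,0,0],[0,0,0]],"fingers":[0,0,0]}'
```

```text
t: 28.87
tcp_pos: [0.4601, -0.1651, 0.1104]
orientation: [-0.0, 0.707, 0.707, -0.0]
ft_force: [-0.6, 0.9, -0.4]
opening: 0.0416
grasp_force: 30.0
t: 29.12
tcp_pos: [0.4601, -0.1651, 0.109]
orientation: [-0.0, 0.707, 0.707, -0.0]
ft_force: [0.1, -0.8, -1.0]
opening: 0.041
grasp_force: 30.0
t: 29.37
tcp_pos: [0.4602, -0.1651, 0.1083]
orientation: [0.0, 0.707, 0.707, -0.0]
ft_force: [0.4, -0.3, -1.5]
opening: 0.0413
grasp_force: 30.0
```

Release, lift clear and move well aside to look.

```bash
python3 -m handwheel '{"dp":[[0,0,-0.0006],[0,0,0],[0,0,0],[0,0,0],[0,0,0],[0,0,0],[0,0,0]],"twist":[[0,0,0],[0,0,0],[0,0,0],[0,0,0],[0,0,0],[0,0,0],[0,0,0]],"fingers":[0,0,1,1,1,1,1]}'
python3 -m handwheel '{"dp":[[0,0,0.02],[0,0,0.03],[0,0,0.03],[0,-0.033,0.01],[0,-0.035,0.01],[0,-0.035,0],[0,-0.035,0],[0,-0.035,0],[0,-0.035,0],[0,-0.035,0]],"twist":[[0,0,0],[0,0,0],[0,0,0],[0,0,0],[0,0,0],[0,0,0],[0,0,0],[0,0,0],[0,0,0],[0,0,0]],"fingers":[1,1,1,1,1,1,1,1,1,1]}'
python3 -m handwheel '{"dp":[[0,-0.035,0],[0,-0.035,0],[0,-0.035,0],[0,-0.035,0],[0,0,0],[0,0,0]],"twist":[[0,0,0],[0,0,0],[0,0,0],[0,0,0],[0,0,0],[0,0,0]],"fingers":[1,1,1,1,1,1]}'
python3 - <<'E'
from h import *
a,_=look("side");b,d=look("top")
cv2.imwrite("pics/s7.png",np.hstack([cv2.resize(a[130:330,260:460],None,fx=2,fy=2),cv2.resize(b[230:330,310:410],None,fx=4,fy=4)]))
cv2.imwrite("pics/s8.png",cv2.resize(b[140:330,240:510],None,fx=2.9,fy=2.9))
K,D,e,r=cam("top")
for v in range(276,294,2):
  o=[]
  for u in range(356,378,2):
    _,q=ray("top",u,v); o.append(round(1000*(e+q*d[v,u])[2]))
  print(o)
E
```

```text
t: 29.95
tcp_pos: [0.4602, -0.1652, 0.1077]
orientation: [0.0, 0.707, 0.707, 0.0]
ft_force: [-0.2, -0.2, -0.7]
opening: 0.0666
grasp_force: 0.0
t: 30.78
tcp_pos: [0.4599, -0.4099, 0.2076]
orientation: [0.0, 0.707, 0.707, -0.0]
ft_force: [1.3, -0.3, -0.3]
opening: 0.087
grasp_force: 0.0
t: 31.28
tcp_pos: [0.4588, -0.5503, 0.2062]
orientation: [-0.001, 0.708, 0.706, -0.0]
ft_force: [0.4, -0.3, -0.3]
opening: 0.0871
grasp_force: 0.0
[67, 100, 997, 95, 96, 95, 98, 87, 96, 58, 58]
[85, 96, 97, 99, 100, 96, 99, 87, 95, 100, 54]
[97, 98, 102, 85, 97, 95, 85, 101, 97, 95, 63]
[99, 94, 101, 92, 99, 99, 94, 88, 100, 90, 100]
[98, 997, 99, 90, 96, 97, 97, 88, 98, 97, 99]
[101, 97, 102, 82, 85, 87, 48, 102, 95, 93, 69]
[90, 98, 99, 98, 99, 99, 98, 96, 98, 100, 69]
[64, 99, 100, 94, 92, 98, 86, 97, 100, 65, 57]
[80, 69, 97, 97, 98, 96, 97, 99, 67, 60, 67]
```

View pics/s7.png

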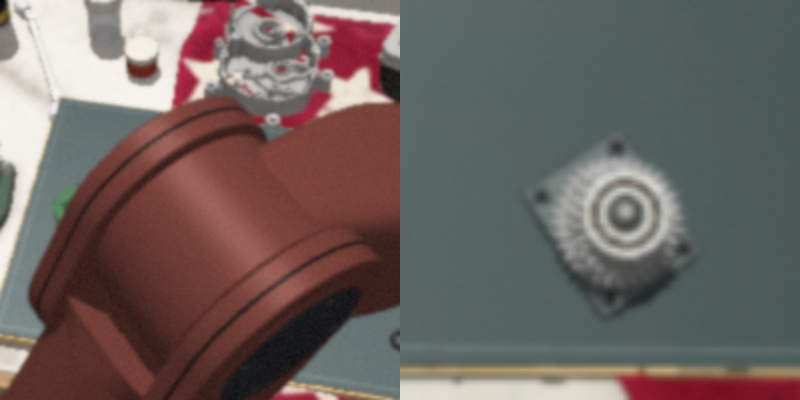

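View pics/s8.png

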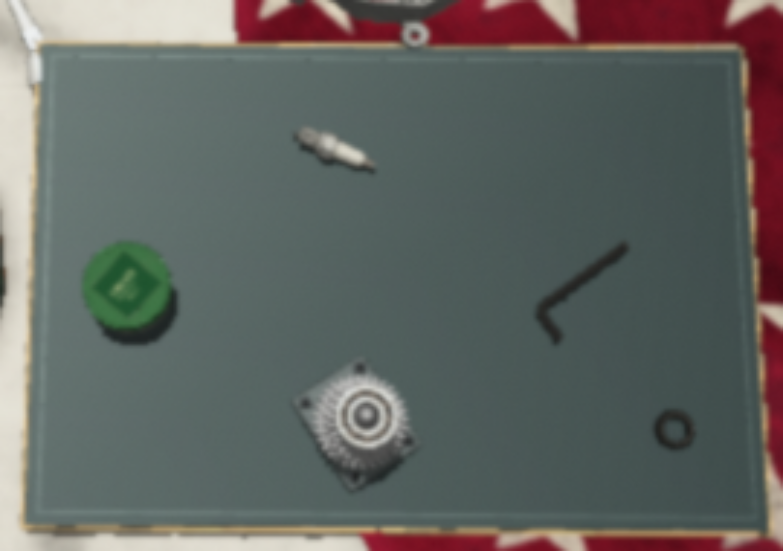

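The bearing sits level and concentric on the shaft, centred at crop (627,212). Depth puts its ring at about 98 mm all round, against an expected 102 mm, so it isn't sitting high or tilted. The tin, plug, hex key and seal lie where they were.

```bash
python3 -c "
from cell import arm
print(arm.hand_in())"
```

```text
the job is handed in; nothing more can be done
None
```

The job is handed in at about 31 s of the 112 s limit: gears 68, 58, 48 and 40 and then the ball bearing are stacked on the shaft in that order, and the four bystanders were not moved.

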